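# Unscrew a tool canister and file its punch with the matching one

## Robot

A 6-joint arm with a two-finger parallel gripper is mounted at the origin on the work surface. World frame = base frame: x ahead of the robot, y to its left, z up, the work surface at z = 0. Lengths are in m, angles in degrees, forces in N, time in s.
With the tool pointing down it reaches from about 0.275 to 0.75 m from the base axis. Payload 10.2 kg.
Tool frame: the origin (TCP) lies at the centre of the arm's flange, where the gripper is bolted on; the fingertips stand 173 mm ahead of it and the grasp point (between the pads) lies 155 mm ahead of it; z points along the fingers, y is the line along which they close (so a half turn about z gives the same grasp; the last joint's range is limited). The gripper opens to 85 mm and grips with 20 to 120 N. Pads are 22 mm wide; open, the fingers measure 114 mm over their backs; the gripper's body (76 mm by 85 mm) begins 54 mm behind the grasp point. The pads swing forward as they close: fully open they stand 13 mm farther back than shut.
Start: joints at [-83.503, 17.928, 85.812, -0, 76.261, -12.8], TCP at [0.173, -0.496, 0.405] pointing down, gripper open.
Joint ranges: [-168.41, 168.41], [-55.51, 124.54], [10.69, 146.95], [-70.63, 250.63], [1, 178], [-165.06, 165.06]. Speed limits (degrees/s): [136.94, 136.94, 172.46, 180, 180, 180].

## Interface

Orientations are given as a 3x3 rotation matrix whose columns are the frame's x, y, z axes.
In Python, from station import bot, eyes, state gives the robot as it stands (bot), with the cameras (eyes) and the readings as plain functions.
- The arm moves only by the shell command python3 nudge.py 'ROWS' [FORCE]. ROWS is a JSON list of rows, 1 to 5 of them, each of 7 numbers: a rotation vector rx, ry, rz in degrees, then dx, dy, dz in m, then the finger opening in m; each row is the pose to reach, as a shift and turn from the pose commanded when the command began, along the tool's axes at that moment; what a row does not reach only later rows make up. A row lasts 1/12 s, in which the tool goes at most 0.0417 m and 7.16 degrees, less where a joint would pass 70% of its speed; a pose out of reach is approached as far as the arm can. The fingers move at their own pace and stop on an object; FORCE is the grip in N (left out, the last holds). Time passes only in rows, so rows that do not move let the fingers close. It prints the time, the measured TCP pose, the force, the opening and the grip force at its end.
- state(): the state, without advancing time (a new reading comes with each control period).
- eyes.capture(name): name is "scene" or "top" or "wrist"; returns a dict with "color" (480x640x3 uint8, blue, green, red), "K" (3x3 intrinsics, pixels), "extrinsics" (4x4, takes a point from world to camera coordinates); the wrist camera has in their place "tool_from_camera" (4x4, takes a point from camera to tool coordinates, whose origin is the TCP and whose axes are the flange's). Camera axes: x right, y up, looking along -z (the intrinsics and any distortion apply to the point x, -y, -z); pixel columns grow to the right and rows downward; lengths in m; the calibration is good to about 2 mm. The wrist camera is an equidistant fisheye: a pixel r from the principal point sees the ray r / f radians off the axis. A picture is of the moment at which its call begins: read the wrist's pose just before it. There is no depth.
- bot.job_done(): hands the job in; it is judged then, once.
The state is a dict: "clock": time; "joint_positions": joint angles; "dq": joint speeds; "tau": joint torques, N m; "tcp_pos": TCP position; "tool_rot": TCP orientation; "contact_force": force on the tool from outside, world axes, zero at the start; "moment": the same for the moment, N m; "opening": finger opening in m; "gripper_force": force on a finger pad.
Only numpy, scipy, OpenCV 4.12 (cv2) and the standard library are available. Lean on these libraries where they do the work, as an engineer would, in place of code of your own. Each camera call takes 0.05 s, during which the arm holds its last target. There are 200 camera calls.

## Task

Unscrew the black cap of the canister that is bolted to the bench (turn it anticlockwise, regripping as often as needed, until it comes free), and stand it open side down, wholly on the plywood board. Then draw the steel punch out of the canister and stand it upright on the floor of the tray compartment that already holds a punch of the same shape. Let go of everything and leave the other things where they are.

Things in the scene. Friction and masses are not known exactly. Their poses are not given: they have to be found in the camera images.
- canister: Aluminium canister fixed to the bench, any yaw; origin at the centre of its underside, z up. Round foot 110 mm across, 10 mm thick, with 4 bolt heads; body 66 mm across up to a flat shoulder 60 mm above the bench, then a threaded neck (44 mm across, 54 mm over the thread) up to the rim at 86 mm. Bore 38 mm across, its floor 14 mm above the bench.
- rim (a point): Centre of the canister's rim, 86 mm above the bench. Right-hand thread, three starts: turned anticlockwise (seen from above) the cap rises 24 mm per full turn (3.8 mm per rad), with 2 mm up-and-down play, and comes free after 3.3 to 4.0 rad in all; until then it cannot be pulled off. Turned on past that, it stays free.
- cap: Black fluted round screw cap, 64 mm across (65 over the flutes), 68 mm tall, about 0.18 kg, closed on top, open below; origin at the centre of its lower edge, z up to its closed top. Starts screwed down, lower edge on the canister's shoulder (60 mm above the bench); it stays where it is when let go part-way. Three inner lugs near the lower edge leave 47 mm clear.
- punch: Turned steel punch standing in the canister's bore, hidden by the cap at first, 104 mm tall, about 0.35 kg; origin at the centre of its flat foot, z up. Foot 32 mm across, body 26, a collar of 32 at 60 to 71 mm up, then a plain head 24 mm across from 71 to 104 mm up, which stands 32 mm out of the rim (top 118 mm above the bench): the cap must rise over 60 mm to clear it.
- tray: Grey sheet-metal tray fixed to the bench, 150 mm along its x, 220 mm along its y, 35 mm tall, walls 4 mm, origin at the centre of its underside, floor 4 mm above the bench. One wall along its x at y = 0 splits it into two compartments, 142 by 104 mm each, centred at y = +55 mm and y = -55 mm.
- twin: A steel punch of the same shape and size as the one in the canister, standing in one of the tray's compartments, in the half towards the tray's +x (far) side, about 40 mm from the tray's middle line, which leaves the near (-x) half free. Origin at the centre of its foot. Leave it there.
- roll: Dark steel flanged roll, 64 mm across, 40 mm tall, standing in the other compartment; origin at the centre of its underside. Leave it there.
- mat: Plain plywood board, 150 by 150 mm, 4 mm thick, fixed to the bench; origin at the centre of its underside. It lies on the left or the right, the canister on the other.
- wrench: Steel wrench lying on the bench to the far right, 170 mm long; a bystander.
- jar: Closed grey jar with a white lid, 60 mm across, 90 mm tall, standing on the bench to the far left; a bystander, origin under its centre.

How it is judged (in metres and radians):
On the way, in this order (a step that is already met when the one before it is completed fails the run):
1. the cap is off the thread and clear above the punch's head, with the punch still in the canister (z of cap in the frame of canister above 0.122 m and z of punch in the frame of canister below 0.03 m and horizontal distance between punch and canister below 0.02 m), for 0.05 s.
2. the cap stands open side down, wholly on the board, released (x of cap in the frame of mat between -0.046 and 0.046 m and y of cap in the frame of mat between -0.046 and 0.046 m and z of cap in the frame of mat between 0 and 0.01 m and angle between cap's own z axis and vertical below 0.12 rad and linear speed of cap below 0.02 m/s and contact force between cap and the fingers below 0.2 N), for 0.2 s.
3. the punch is drawn clear of the canister (z of punch in the frame of canister above 0.09 m), for 0.05 s.
At the end, for the whole second after the job is handed in: Cap open side down on the board (within 46 mm of its centre along each side), punch on the floor of the compartment holding the like punch (foot within 6 mm of it), both upright within 0.12 rad, released and at rest; the like punch still upright (all of step 2 and z of punch in the frame of tray between 0 and 0.01 m and angle between each of punch, twin's own z axis and vertical below 0.12 rad and linear speed of punch below 0.02 m/s and contact force between punch and the fingers below 0.2 N and x of punch in the frame of tray between -0.072 and 0.072 m and ((y of twin in the frame of tray above 0 m and y of punch in the frame of tray between 0.005 and 0.107 m) or (y of twin in the frame of tray below 0 m and y of punch in the frame of tray between -0.107 and -0.005 m))); the robot touches nothing.
It fails at once if the punch already in the tray moved more than 30 mm (distance of twin from where it was at the start of the episode above 0.03 m).
It fails at once if the flanged roll moved more than 30 mm (distance of roll from where it was at the start of the episode above 0.03 m).
It fails at once if the wrench moved more than 30 mm (distance of wrench from where it was at the start of the episode above 0.03 m).
It fails at once if the jar moved more than 30 mm (distance of jar from where it was at the start of the episode above 0.03 m).
It also fails if it takes over 67 s, if anything falls off the work surface, if the arm or the gripper's body presses on something with over 40 N, if the wrist force passes 120 N, or if a joint passes its speed limit or range.

## Working session

There is one attempt and no reset: what is moved stays moved. The work goes in short steps, Python scripts to look and compute and a shell command to move; the robot and the scene stay as the last step left them, time stands still between calls to the robot, and variables do not carry over. Pictures are saved under pics/ and viewed, at most 10 in all, crops included, and the job is handed in when it is done.

```bash
ls; mkdir -p pics; python3 - <<'E'
from station import bot, eyes, state
import cv2,numpy as np
s=state(); print(s)
for n in ["scene","top"]:
    c=eyes.capture(n); cv2.imwrite(f"pics/{n}0.png",c["color"]); print(n,c["K"],c["extrinsics"]); np.savez(f"{n}0.npz",**c)
E
```

```text
nudge.py
pics
station.py
{'clock': 0.0, 'joint_positions': array([-8.35019908e+01,  1.79599423e+01,  8.58536581e+01,  9.47156875e-04,
        7.62610475e+01, -1.28008145e+01]), 'dq': array([-0.02780118, -0.11885778,  0.06258216, -0.04084561, -0.00139073,
       -0.02318173]), 'tau': array([ 1.15011466e-03, -4.12270117e+01, -2.59739023e+01, -1.26721047e-04,
        4.15276852e-03, -1.14782492e-05]), 'tcp_pos': array([ 0.17348755, -0.4954702 ,  0.40413279]), 'tool_rot': array([[ 9.43809058e-01,  3.30491217e-01, -1.31487095e-04],
       [ 3.30491103e-01, -9.43808217e-01,  1.29629858e-03],
       [ 3.04316694e-04, -1.26691365e-03, -9.99999151e-01]]), 'contact_force': array([ 0.6253148 ,  0.06116045, -0.0187508 ]), 'moment': array([-0.0236108 ,  0.01462584, -0.0346038 ]), 'gripper_force': 0.0, 'opening': 0.08549525980366861}
scene [[467.91103369   0.         326.82530878]
 [  0.         467.91103369 236.10727323]
 [  0.           0.           1.        ]] [[-0.6661325   0.74577754  0.00912974  0.34276384]
 [-0.6230404  -0.56314853  0.5428484   0.31560084]
 [ 0.40998555  0.35592076  0.83978108 -1.31702176]
 [ 0.          0.          0.          1.        ]]
top [[524.83459865   0.         321.14192091]
 [  0.         524.83459865 239.40202136]
 [  0.           0.           1.        ]] [[ 0.02846952 -0.9994201  -0.01868028  0.02078384]
 [ 0.99197376  0.02594431  0.1237536  -0.54748846]
 [-0.12319719 -0.02205355  0.99213713 -1.05482737]
 [ 0.          0.          0.          1.        ]]
```

View pics/scene0.png

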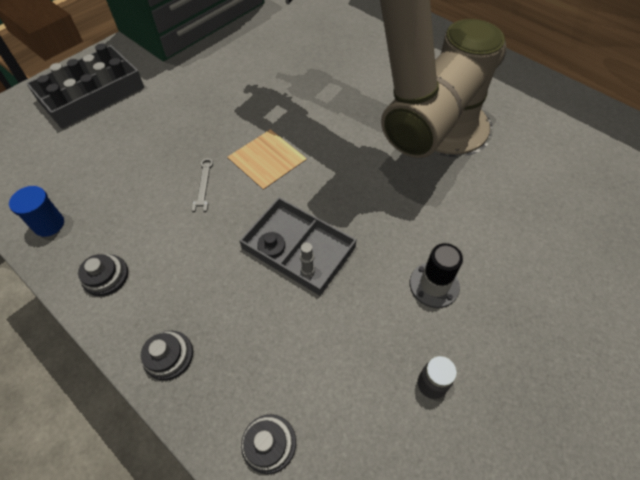

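View pics/top0.png

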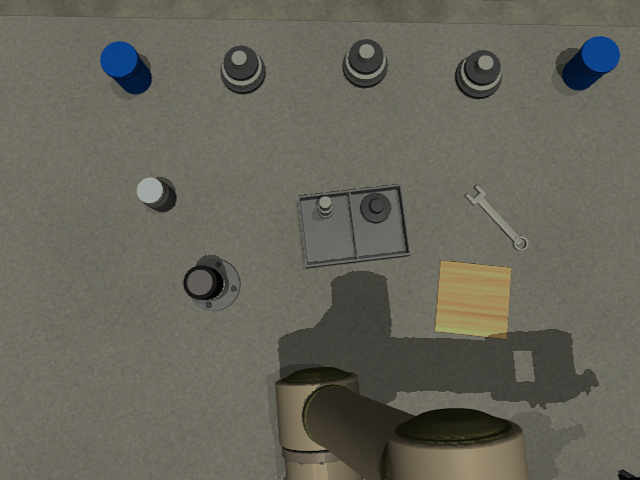

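The scene view shows the cap top at about (446,258), the twin's head at (307,247), the tray around (298,247) and the board around (267,159). In the top view these are at (203,281), (324,200), (354,226) and (474,299). The canister and jar are on the left, and the board is on the right. I'll look at zoomed crops next.

```bash
python3 - <<'E'
import cv2,numpy as np
T=np.load("top0.npz")["color"];S=np.load("scene0.npz")["color"]
def crop(I,u,v,w,h,k): return cv2.resize(I[v:v+h,u:u+w],None,fx=k,fy=k,interpolation=cv2.INTER_CUBIC)
a=crop(T,165,240,100,75,4);b=crop(S,395,230,100,75,4);c=crop(T,288,175,132,99,3.03);d=crop(S,235,190,132,110,2.73)
o=np.zeros((600,800,3),np.uint8)
for im,(x,y) in zip((a,b,c,d),((0,0),(400,0),(0,300),(400,300))):
    im=im[:300,:400]; o[y:y+im.shape[0],x:x+im.shape[1]]=im
cv2.imwrite("pics/crops.png",cv2.convertScaleAbs(o,alpha=1.6))
E
```

```text
(no output)
```

View pics/crops.png

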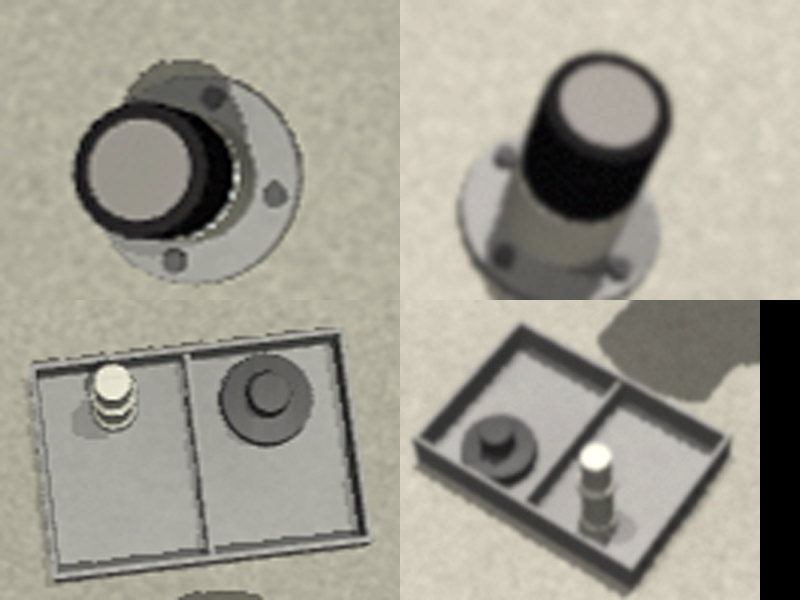

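The crops show the lid disc at about (200,282) in the top view and (447,256) in the scene view. The tray rim corners are clear in both. I'll refine these and triangulate.

```bash
cat > h.py <<'E'
import numpy as np,cv2
class V:
    def __init__(s,f):
        d=np.load(f);s.img=d["color"];s.K=d["K"];E=d["extrinsics"];s.R=E[:3,:3];s.t=E[:3,3];s.C=-s.R.T@s.t
    def ray(s,p):
        d=np.linalg.solve(s.K,[p[0],p[1],1.]);d=s.R.T@[d[0],-d[1],-d[2]];return s.C,d/np.linalg.norm(d)
    def plane(s,p,z): c,d=s.ray(p);return c+d*(z-c[2])/d[2]
    def blob(s,seed,lo,hi,chan=cv2.COLOR_BGR2GRAY):
        g=cv2.cvtColor(s.img,chan);m=cv2.inRange(g,lo,hi);n,l,st,ce=cv2.connectedComponentsWithStats(m,connectivity=4)
        i=l[seed[1],seed[0]];return ce[i],st[i],(l==i).astype(np.uint8)
def tri(*rays):
    A=np.zeros((3,3));b=np.zeros(3)
    for c,d in rays:
        P=np.eye(3)-np.outer(d,d);A+=P;b+=P@c
    x=np.linalg.solve(A,b);return x,[np.linalg.norm((np.eye(3)-np.outer(d,d))@(x-c))*1e3 for c,d in rays]
E
python3 - <<'E'
from h import *
np.set_printoptions(precision=4,suppress=True)
T=V("top0.npz");S=V("scene0.npz")
for v,p in ((T,(200,282)),(S,(447,256)),(T,(325,200)),(S,(307,246))): print(cv2.cvtColor(v.img,6)[p[1],p[0]-14:p[0]+15:2])
a=T.blob((200,282),60,120);b=S.blob((447,256),60,120);print(a[:2],b[:2])
print("lid",tri(T.ray(a[0]),S.ray(b[0])), T.plane(a[0],.128),S.plane(b[0],.128))
t=[(37,365),(340,333),(368,541),(57,577)];s=[(630,575),(418,440),(522,326),(727,437)]
P=[]
for x,y in zip(t,s):
    p=(288+x[0]/3.03,175+(x[1]-300)/3.03);q=(235+(y[0]-400)/2.73,190+(y[1]-300)/2.73)
    r=tri(T.ray(p),S.ray(q));P.append(T.plane(p,.035));print("tray",r,P[-1],S.plane(q,.035))
print("tray c",np.mean(P,0))
p=(288+112/3.03,175+82/3.03);q=(235+196/2.73,190+156/2.73);print("twin",tri(T.ray(p),S.ray(q)),T.plane(p,.108))
for v in (T,S):
    h=cv2.cvtColor(v.img,cv2.COLOR_BGR2HSV);m=cv2.inRange(h,(8,70,60),(30,255,255));m=cv2.morphologyEx(m,cv2.MORPH_OPEN,np.ones((3,3)))
    if v is S: m[:,:200]=0;m[:120]=0;m[:,320:]=0
    else: m[350:]=0; m[:200]=0
    c=max(cv2.findContours(m,0,2)[0],key=cv2.contourArea);r=cv2.minAreaRect(c);bx=cv2.boxPoints(r);print("mat",r);print(np.array([v.plane(x,.004) for x in bx]), v.plane(r[0],.004))
E
```

```text
[35 95 92 93 92 93 92 93 93 93 94 94 95 66 24]
[ 23  79 106 105 107 107 106 106 105 107 106 105 104  63  32]
[106 106 106  60 105 138 135 135 135 141  75 102 102 100  98]
[106  59  31  39 125 161 164 165 164 154 120 117 118 119 120]
(array([199.3216, 281.9123]), array([187, 270,  26,  25, 513], dtype=int32)) (array([446.8647, 255.9203]), array([435, 246,  25,  21, 414], dtype=int32))
lid (array([0.4484, 0.26  , 0.1304]), [np.float64(0.25577556550882347), np.float64(0.25577556550864405)]) [0.4484 0.2608 0.128 ] [0.4471 0.2594 0.128 ]
tray (array([0.6375, 0.0848, 0.0223]), [np.float64(2.194228279172511), np.float64(2.194228279172637)]) [0.6362 0.0822 0.035 ] [0.6409 0.0909 0.035 ]
tray (array([ 0.665 , -0.127 ,  0.0285]), [np.float64(0.5533319979490876), np.float64(0.5533319979493555)]) [ 0.6638 -0.1266  0.035 ] [ 0.6668 -0.1228  0.035 ]
tray (array([ 0.5208, -0.1482,  0.026 ]), [np.float64(0.16154315467181862), np.float64(0.16154315467190633)]) [ 0.52  -0.147  0.035] [ 0.5251 -0.1427  0.035 ]
tray (array([0.4902, 0.0637, 0.0302]), [np.float64(0.20371409326199058), np.float64(0.20371409326196468)]) [0.4897 0.0636 0.035 ] [0.4929 0.0653 0.035 ]
tray c [ 0.5774 -0.032   0.035 ]
twin (array([0.6109, 0.029 , 0.108 ]), [np.float64(0.28756334303382913), np.float64(0.2875633430337536)]) [0.6111 0.0287 0.108 ]
mat ((472.9836120605469, 299.18035888671875), (73.51502227783203, 72.79074096679688), 5.19442892074585)
[[ 0.3624 -0.2018  0.004 ]
 [ 0.514  -0.2153  0.004 ]
 [ 0.5041 -0.3688  0.004 ]
 [ 0.3533 -0.3528  0.004 ]] [ 0.4328 -0.2848  0.004 ]
mat ((266.2345275878906, 157.83653259277344), (47.73225402832031, 62.92205047607422), 55.124671936035156)
[[ 0.5019 -0.3663  0.004 ]
 [ 0.3145 -0.361   0.004 ]
 [ 0.3698 -0.2041  0.004 ]
 [ 0.5436 -0.2176  0.004 ]] [ 0.4358 -0.2851  0.004 ]
```

```bash
M='[[0,0,0,0,0,0,0.085]]'; 
python3 nudge.py '[[0,0,0,0.127,-0.156,0,0.085],[0,0,0,0.127,-0.156,0,0.085],[0,0,0,0.127,-0.156,0,0.085],[0,0,0,0.127,-0.156,0,0.085],[0,0,0,0.127,-0.156,0,0.085]]' 60
python3 nudge.py '[[0,0,0,0.127,-0.156,0,0.085],[0,0,0,0.127,-0.156,0,0.085],[0,0,0,0.127,-0.156,0,0.085],[0,0,0,0.127,-0.156,0,0.085],[0,0,0,0.127,-0.156,0,0.085]]'
python3 nudge.py '[[0,0,0,0.127,-0.156,0,0.085],[0,0,0,0.127,-0.156,0,0.085],[0,0,0,0.127,-0.156,0,0.085],[0,0,0,0.127,-0.156,0,0.085],[0,0,0,0.127,-0.156,0,0.085]]'
```

```text
clock: 0.52
tcp_pos: [0.2421, -0.3038, 0.4044]
tool_rot: [[0.944, 0.33, -0.0], [0.33, -0.944, 0.001], [0.0, -0.001, -1.0]]
contact_force: [0.7, -0.4, 0.3]
opening: 0.0849
gripper_force: 0.0
clock: 0.93
tcp_pos: [0.3101, -0.1146, 0.4047]
tool_rot: [[0.944, 0.331, 0.0], [0.331, -0.944, 0.0], [0.0, -0.0, -1.0]]
contact_force: [0.7, -1.3, 0.3]
opening: 0.0849
gripper_force: 0.0
clock: 1.35
tcp_pos: [0.3785, 0.0749, 0.4047]
tool_rot: [[0.943, 0.332, 0.0], [0.332, -0.943, 0.0], [0.0, -0.0, -1.0]]
contact_force: [1.5, -1.5, -0.4]
opening: 0.0849
gripper_force: 0.0
```

```bash

python3 nudge.py '[[0,0,0,0.127,-0.152,0,0.085],[0,0,0,0.127,-0.152,0,0.085],[0,0,0,0.127,-0.152,0,0.085],[0,0,0,0.127,-0.152,0,0.085],[0,0,0,0.127,-0.152,0,0.085]]' |head -2
python3 nudge.py '[[0,0,7,0,0,0,0.085],[0,0,14,0,0,0,0.085],[0,0,21,0,0,0,0.085],[0,0,28,0,0,0,0.085],[0,0,35,0,0,0,0.085]]' | head -1
python3 nudge.py '[[0,0,0,0,0,0,0.085],[0,0,0,0,0,0,0.085]]'
python3 - <<'E'
from station import bot, eyes, state
import numpy as np,cv2
s=state();c=eyes.capture("wrist");print(s["joint_positions"],c.keys());print(c["K"],c["tool_from_camera"])
np.savez("w1.npz",p=s["tcp_pos"],Rt=s["tool_rot"],**c);cv2.imwrite("pics/w1.png",c["color"])
E
```

```text
clock: 1.77
tcp_pos: [0.4483, 0.2605, 0.4042]
clock: 2.18
clock: 2.35
tcp_pos: [0.448, 0.2575, 0.4045]
tool_rot: [[0.964, -0.267, -0.001], [-0.267, -0.964, -0.0], [-0.0, 0.0, -1.0]]
contact_force: [-0.8, 0.4, -0.2]
opening: 0.0852
gripper_force: 0.0
[1.68822752e+01 1.69027138e+01 8.72279805e+01 1.22592698e-03
 7.58997078e+01 1.22376261e+02] dict_keys(['color', 'K', 'tool_from_camera'])
[[371.64829954   0.         308.76118717]
 [  0.         371.64829954 238.38412455]
 [  0.           0.           1.        ]] [[-7.95070076e-04  9.52493009e-01  3.04559411e-01  7.85414841e-02]
 [ 9.99999259e-01  1.03801254e-03 -6.35771521e-04 -2.09634429e-05]
 [-9.21704417e-04  3.04558680e-01 -9.52493129e-01  2.95656390e-02]
 [ 0.00000000e+00  0.00000000e+00  0.00000000e+00  1.00000000e+00]]
```

View pics/w1.png

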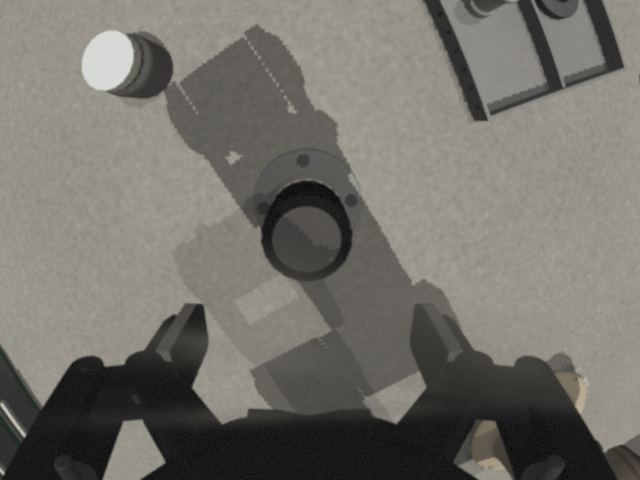

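The wrist view shows the lid disc centred at about (306,240), between open fingers at x≈200 and x≈415. I'll cast that ray onto the lid plane.

```bash
cat >> h.py <<'E'
class W(V):
    def __init__(s,f):
        d=np.load(f);s.img=d["color"];s.K=d["K"];s.X=d["tool_from_camera"];s.p=d["p"];s.Rt=d["Rt"];s.C=s.p+s.Rt@s.X[:3,3]
    def ray(s,q):
        u=(np.array(q,float)-s.K[:2,2])/s.K[0,0];r=np.hypot(*u);k=np.sin(r)/r
        d=np.array([u[0]*k,-u[1]*k,-np.cos(r)]);return s.C,s.Rt@s.X[:3,:3]@d
    def hole(s,seed,th):
        g=cv2.cvtColor(s.img,6);m=(g<th).astype(np.uint8);m[300:]=0
        cs,h=cv2.findContours(m,cv2.RETR_CCOMP,cv2.CHAIN_APPROX_NONE)
        c=[c for c,k in zip(cs,h[0]) if k[3]>=0 and cv2.contourArea(c)>300 and cv2.pointPolygonTest(c,seed,False)>0]
        return cv2.fitEllipse(c[0])
E
python3 - <<'E'
from h import *
w=W("w1.npz");g=cv2.cvtColor(w.img,6);print(g[240,255:360:3])
e=w.hole((306,240),35);print(e);print(w.plane(e[0],.128),w.p)
T=V("top0.npz");S=V("scene0.npz");print(tri(w.ray(e[0]),T.ray((199.32,281.91)),S.ray((446.86,255.92))))
E
```

```text
[135 129  64  27  26  29  66  65  68  67  67  67  64  67  65  65  66  62
  67  74  83  82  81  83  79  82  82  82  80  36  27  27  59  96 100]Traceback (most recent call last):
  File "<stdin>", line 3, in <module>
  File "h.py", line 26, in hole
    return cv2.fitEllipse(c[0])
                          ~^^^
IndexError: list index out of range
```

```bash
python3 - <<'E'
from h import *
w=W("w1.npz")
m=cv2.inRange(cv2.cvtColor(w.img,6),48,92);m[:,:265]=0;m[:,350:]=0;m[:203]=0;m[280:]=0
m=cv2.morphologyEx(m,cv2.MORPH_OPEN,np.ones((3,3)))
n,l,st,ce=cv2.connectedComponentsWithStats(m,connectivity=4);i=l[240,300]
c=max(cv2.findContours((l==i).astype(np.uint8),0,1)[0],key=cv2.contourArea);e=cv2.fitEllipse(c);print(st[i],e);print(w.plane(e[0],.128),w.p)
T=V("top0.npz");S=V("scene0.npz");print(tri(w.ray(e[0]),T.ray((199.32,281.91)),S.ray((446.86,255.92))))
E
```

```text
[ 272  206   70   74 4110] ((305.8750915527344, 243.00868225097656), (69.34834289550781, 75.39247131347656), 9.3229398727417)
[0.44473403 0.26030537 0.128     ] [0.44804202 0.25751383 0.40447605]
(array([0.44755925, 0.25994458, 0.13090551]), [np.float64(1.805688741716505), np.float64(0.7400954304567572), np.float64(1.1799002229553661)])
```

```bash

python3 nudge.py '[[0,0,0,-0.002,-0.0023,0.03,0.085],[0,0,0,-0.002,-0.0023,0.07,0.085],[0,0,0,-0.002,-0.0023,0.11,0.085],[0,0,0,-0.002,-0.0023,0.14,0.085],[0,0,0,-0.002,-0.0023,0.15,0.085]]'
python3 nudge.py '[[0,0,0,0,0,0,0.06],[0,0,0,0,0,0,0.05],[0,0,0,0,0,0,0.05],[0,0,0,0,0,0,0.05],[0,0,0,0,0,0,0.05]]' 80
```

```text
clock: 2.82
tcp_pos: [0.4457, 0.2599, 0.2506]
tool_rot: [[0.963, -0.268, -0.007], [-0.268, -0.963, -0.002], [-0.006, 0.004, -1.0]]
contact_force: [0.5, -0.1, 0.3]
opening: 0.0849
gripper_force: 0.0
clock: 3.23
tcp_pos: [0.447, 0.2602, 0.2563]
tool_rot: [[0.963, -0.27, 0.002], [-0.27, -0.963, 0.0], [0.002, -0.001, -1.0]]
contact_force: [-3.0, -4.8, 6.5]
opening: 0.0629
gripper_force: 88.8
```

```bash

python3 nudge.py '[[0,0,-7,0,0,-0.0005,0.05],[0,0,-14,0,0,-0.0009,0.05],[0,0,-21,0,0,-0.0014,0.05],[0,0,-28,0,0,-0.0019,0.05],[0,0,-35,0,0,-0.0023,0.05]]'
python3 nudge.py '[[0,0,-7,0,0,-0.0005,0.05],[0,0,-14,0,0,-0.0009,0.05],[0,0,-21,0,0,-0.0014,0.05],[0,0,-28,0,0,-0.0019,0.05],[0,0,-35,0,0,-0.0023,0.05]]'
python3 - <<'E'
from station import bot, eyes, state
import cv2
s=state();print(s["moment"],s["joint_positions"][5])
E
```

```text
clock: 3.65
tcp_pos: [0.4469, 0.2603, 0.2578]
tool_rot: [[0.942, 0.336, 0.001], [0.336, -0.942, 0.0], [0.001, 0.0, -1.0]]
contact_force: [-1.8, -1.6, -0.4]
opening: 0.0629
gripper_force: 88.4
clock: 4.07
tcp_pos: [0.4469, 0.2603, 0.2601]
tool_rot: [[0.578, 0.816, 0.001], [0.816, -0.578, 0.0], [0.001, 0.001, -1.0]]
contact_force: [-0.5, -2.2, -0.7]
opening: 0.0632
gripper_force: 88.4
[-0.41696512  0.09427959 -0.0780404 ] 52.56867384373271
```

```bash

python3 nudge.py '[[0,0,-7,0,0,-0.0005,0.05],[0,0,-14,0,0,-0.0009,0.05],[0,0,-21,0,0,-0.0014,0.05],[0,0,-28,0,0,-0.0019,0.05],[0,0,-35,0,0,-0.0023,0.05]]' | grep -E 'tcp|contact'
python3 nudge.py '[[0,0,-7,0,0,-0.0005,0.05],[0,0,-14,0,0,-0.0009,0.05],[0,0,-21,0,0,-0.0014,0.05],[0,0,-28,0,0,-0.0019,0.05],[0,0,-35,0,0,-0.0023,0.05]]'| grep -E 'tcp|contact'
python3 nudge.py '[[0,0,-7,0,0,-0.0005,0.05],[0,0,-14,0,0,-0.0009,0.05],[0,0,-21,0,0,-0.0014,0.05],[0,0,-28,0,0,-0.0019,0.05],[0,0,-35,0,0,-0.0023,0.05]]'| grep -E 'tcp|contact'
python3 nudge.py '[[0,0,-7,0,0,-0.0005,0.05],[0,0,-14,0,0,-0.0009,0.05],[0,0,-21,0,0,-0.0014,0.05],[0,0,-28,0,0,-0.0019,0.05],[0,0,-35,0,0,-0.0023,0.05]]'| grep -E 'tcp|contact'
python3 nudge.py '[[0,0,-7,0,0,-0.0005,0.05],[0,0,-14,0,0,-0.0009,0.05],[0,0,-21,0,0,-0.0014,0.05],[0,0,-28,0,0,-0.0019,0.05],[0,0,-35,0,0,-0.0023,0.05]]'
python3 - <<'E'
from station import bot, eyes, state
s=state();print(s["moment"],s["joint_positions"][5])
E
```

```text
tcp_pos: [0.4469, 0.2603, 0.2624]
contact_force: [-0.7, -2.2, 0.3]
tcp_pos: [0.4468, 0.2603, 0.2647]
contact_force: [-1.8, -1.9, 0.6]
tcp_pos: [0.4468, 0.2603, 0.2671]
contact_force: [-1.5, -2.4, 0.7]
tcp_pos: [0.4469, 0.2602, 0.2694]
contact_force: [-1.2, -2.6, 1.2]
clock: 6.15
tcp_pos: [0.4469, 0.2603, 0.2718]
tool_rot: [[-0.647, -0.762, 0.001], [-0.762, 0.647, 0.0], [-0.001, -0.001, -1.0]]
contact_force: [-1.3, -4.0, 0.9]
opening: 0.063
gripper_force: 88.6
[-0.52737514  0.22899135 -0.06085272] -122.4249723435752
```

```bash

python3 nudge.py '[[0,0,-7,0,0,-0.001,0.05],[0,0,-14,0,0,-0.003,0.05],[0,0,-14,0,0,-0.005,0.05],[0,0,-14,0,0,-0.007,0.05],[0,0,-14,0,0,-0.008,0.05]]'
python3 - <<'E'
from station import bot, eyes, state
s=state();print(s["moment"],s["joint_positions"][5])
E
```

```text
clock: 6.57
tcp_pos: [0.4468, 0.2604, 0.2794]
tool_rot: [[-0.452, -0.892, 0.001], [-0.892, 0.452, 0.001], [-0.001, -0.001, -1.0]]
contact_force: [-0.3, -1.2, -1.5]
opening: 0.0629
gripper_force: 88.2
[-0.11001477  0.01886961  0.02022137] -135.8743367346509
```

```bash

python3 nudge.py '[[0,0,0,0,0,-0.015,0.05],[0,0,0,0,0,-0.035,0.05],[0,0,0,0,0,-0.06,0.05],[0,0,0,0,0,-0.085,0.05],[0,0,0,0,0,-0.1,0.05]]'
python3 nudge.py '[[0,0,7,0,0,0,0.05],[0,0,14,0,0,0,0.05],[0,0,21,0,0,0,0.05],[0,0,28,0,0,0,0.05],[0,0,35,0,0,0,0.05]]' | head -2
python3 nudge.py '[[0,0,7,0,0,0,0.05],[0,0,14,0,0,0,0.05],[0,0,21,0,0,0,0.05],[0,0,28,0,0,0,0.05],[0,0,35,0,0,0,0.05]]' 
python3 - <<'E'
from station import bot, eyes, state
import numpy as np,cv2
np.set_printoptions(precision=4,suppress=True)
c=eyes.capture("top");cv2.imwrite("pics/top1.png",c["color"]);np.savez("top1.npz",**c)
c=eyes.capture("scene");np.savez("scene1.npz",**c)
s=state();print(s["joint_positions"],s["tool_rot"].T@(np.array([.4335,-.285,0])-s["tcp_pos"]))
E
```

```text
clock: 6.98
tcp_pos: [0.4468, 0.2604, 0.3818]
tool_rot: [[-0.452, -0.892, 0.004], [-0.892, 0.452, 0.002], [-0.003, -0.003, -1.0]]
contact_force: [-0.4, 0.2, -1.4]
opening: 0.0631
gripper_force: 88.4
clock: 7.4
tcp_pos: [0.4467, 0.2604, 0.3791]
clock: 7.82
tcp_pos: [0.4467, 0.2604, 0.3791]
tool_rot: [[-0.992, 0.125, 0.001], [0.125, 0.992, 0.001], [-0.001, 0.001, -1.0]]
contact_force: [-0.5, -0.2, -2.7]
opening: 0.0631
gripper_force: 88.4
[ 17.2339  18.1438  89.4605   0.0194  72.3474 -65.8686] [-0.0522 -0.5433  0.3788]
```

```bash

python3 nudge.py '[[0,0,0,-0.0174,-0.1811,0,0.05],[0,0,0,-0.0174,-0.1811,0,0.05],[0,0,0,-0.0174,-0.1811,0,0.05],[0,0,0,-0.0174,-0.1811,0,0.05],[0,0,0,-0.0174,-0.1811,0,0.05]]' | head -2
python3 nudge.py '[[0,0,0,-0.0174,-0.1811,0,0.05],[0,0,0,-0.0174,-0.1811,0,0.05],[0,0,0,-0.0174,-0.1811,0,0.05],[0,0,0,-0.0174,-0.1811,0,0.05],[0,0,0,-0.0174,-0.1811,0,0.05]]' | head -2
python3 nudge.py '[[0,0,0,-0.0174,-0.1811,0,0.05],[0,0,0,-0.0174,-0.1811,0,0.05],[0,0,0,-0.0174,-0.1811,0,0.05],[0,0,0,-0.0174,-0.1811,0,0.05],[0,0,0,-0.0174,-0.1811,0,0.05]]' | head -2
python3 nudge.py '[[0,0,0,0,0,0.035,0.05],[0,0,0,0,0,0.075,0.05],[0,0,0,0,0,0.115,0.05],[0,0,0,0,0,0.145,0.05],[0,0,0,0,0,0.165,0.05]]' | head -2
python3 nudge.py '[[0,0,0,0,0,0.002,0.05],[0,0,0,0,0,0.004,0.05]]'
python3 - <<'E'
from station import bot, eyes, state
import numpy as np,cv2
c=eyes.capture("top");cv2.imwrite("pics/top2.png",c["color"]);np.savez("top2.npz",**c)
c=eyes.capture("scene");np.savez("scene2.npz",**c);cv2.imwrite("pics/scene2.png",c["color"][80:280,150:420].repeat(2,0).repeat(2,1))
s=state();print(s["joint_positions"],s["tcp_pos"],s["contact_force"])
E
```

```text
clock: 8.33
tcp_pos: [0.4426, 0.0749, 0.3791]
clock: 8.75
tcp_pos: [0.4387, -0.1075, 0.3791]
clock: 9.17
tcp_pos: [0.4345, -0.2898, 0.3788]
clock: 9.58
tcp_pos: [0.4347, -0.2847, 0.2109]
clock: 9.75
tcp_pos: [0.4354, -0.2854, 0.2099]
tool_rot: [[-0.993, 0.115, -0.0], [0.115, 0.993, 0.0], [0.0, 0.0, -1.0]]
contact_force: [-0.1, 0.4, -1.4]
opening: 0.0634
gripper_force: 89.1
[-4.61542918e+01  3.11099416e+01  9.86163551e+01  4.49014466e-03
  5.01391442e+01 -1.29515384e+02] [ 0.43561355 -0.28563249  0.21113081] [-0.96862754 -0.28269946 -2.23535311]
```

View pics/scene2.png

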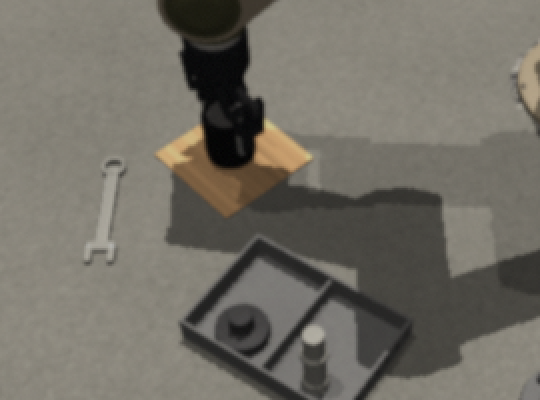

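The cap, at about (230,135) in the crop, hangs upright just above the middle of the board. I'll lower it in small steps while watching the force.

```bash

python3 nudge.py '[[0,0,0,0,0,0.003,0.05],[0,0,0,0,0,0.006,0.05],[0,0,0,0,0,0.008,0.05],[0,0,0,0,0,0.008,0.05]]' | grep -E 'tcp|contact'
python3 nudge.py '[[0,0,0,0,0,0.001,0.05],[0,0,0,0,0,0.001,0.05]]' | grep -E 'tcp|contact'
python3 nudge.py '[[0,0,0,0,0,0.001,0.05],[0,0,0,0,0,0.001,0.05]]' | grep -E 'tcp|contact'
```

```text
tcp_pos: [0.4351, -0.2853, 0.2018]
contact_force: [-0.1, -0.1, -1.7]
tcp_pos: [0.4352, -0.2854, 0.2008]
contact_force: [0.2, -0.6, -2.2]
tcp_pos: [0.4353, -0.2854, 0.2003]
contact_force: [-1.3, 1.6, 4.3]
```

```bash

python3 nudge.py '[[0,0,0,0,0,0,0.07],[0,0,0,0,0,0,0.085],[0,0,0,0,0,0,0.085],[0,0,0,0,0,0,0.085],[0,0,0,0,0,0,0.085]]'
python3 nudge.py '[[0,0,0,0,0,-0.02,0.085],[0,0,0,0,0,-0.06,0.085],[0,0,0,0,0,-0.1,0.085],[0,0,0,0,0,-0.14,0.085],[0,0,0,0,0,-0.18,0.085]]'
python3 nudge.py '[[0,0,0,0.0174,0.1811,-0.04,0.085],[0,0,0,0.0174,0.1811,-0.04,0.085],[0,0,0,0.0174,0.1811,-0.04,0.085],[0,0,0,0.0174,0.1811,-0.04,0.085],[0,0,0,0.0174,0.1811,-0.04,0.085]]' | head -2
python3 nudge.py '[[0,0,0,0.0174,0.1811,0,0.085],[0,0,0,0.0174,0.1811,0,0.085],[0,0,0,0.0174,0.1811,0,0.085],[0,0,0,0.0174,0.1811,0,0.085],[0,0,0,0.0174,0.1811,0,0.085]]' | head -2
python3 - <<'E'
from station import bot, eyes, state
import numpy as np,cv2
c=eyes.capture("top");cv2.imwrite("pics/top3.png",c["color"]);np.savez("top3.npz",**c)
d=eyes.capture("scene");np.savez("scene3.npz",**d)
k=lambda I,u,v:cv2.resize(I[v:v+60,u:u+80],None,fx=5,fy=5,interpolation=2)
cv2.imwrite("pics/c3.png",np.vstack([np.hstack([k(c["color"],435,270),k(d["color"],230,120)]),np.hstack([k(c["color"],170,255),k(d["color"],400,240)])]))
s=state();print(s["joint_positions"],s["tool_rot"].T@(np.array([.4469,.2603,0])-s["tcp_pos"]))
E
```

```text
clock: 10.93
tcp_pos: [0.4352, -0.2854, 0.1998]
tool_rot: [[-0.993, 0.117, 0.0], [0.117, 0.993, -0.0], [-0.0, -0.0, -1.0]]
contact_force: [-0.0, 0.2, -0.8]
opening: 0.0849
gripper_force: 0.0
clock: 11.35
tcp_pos: [0.4349, -0.2851, 0.3818]
tool_rot: [[-0.993, 0.117, 0.0], [0.117, 0.993, 0.0], [-0.0, 0.0, -1.0]]
contact_force: [0.1, -1.1, -0.0]
opening: 0.0847
gripper_force: 0.0
clock: 11.77
tcp_pos: [0.4385, -0.1001, 0.4211]
clock: 12.18
tcp_pos: [0.4422, 0.0822, 0.42]
[-4.66630976e+00  7.65200190e+00  9.64305514e+01  1.52781058e-02
  7.59116548e+01 -8.82040405e+01] [0.01594221 0.17895145 0.41988953]
```

View pics/c3.png

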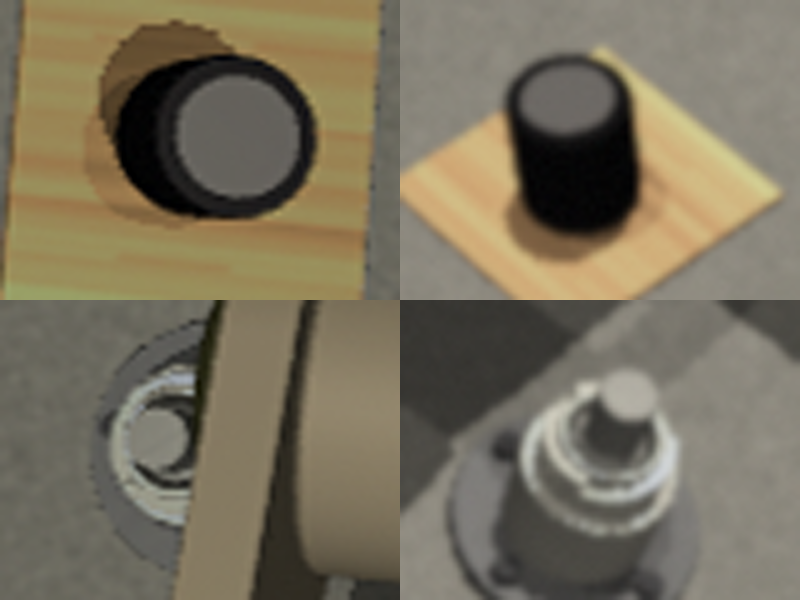

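The cap stands upright near the middle of the board. The punch head is at top (201.4,282.4) and scene (445.6,259.2). I'll triangulate it and check the cap pose.

```bash
python3 - <<'E'
from h import *
from station import bot, eyes, state
np.set_printoptions(precision=4,suppress=True)
T=V("top3.npz");S=V("scene3.npz")
r=tri(T.ray((201.4,282.4)),S.ray((445.6,259.2)));print(r,T.plane((201.4,282.4),.118),S.plane((445.6,259.2),.118))
a=T.blob((483,297),60,120);b=S.blob((263,140),60,120);print(a[:2],b[:2]);print("cap top",tri(T.ray(a[0]),S.ray(b[0])))
s=state();print(s["tool_rot"].T@(r[0]-s["tcp_pos"]))
E
```

```text
(array([0.4479, 0.2598, 0.1165]), [np.float64(0.14887293067432417), np.float64(0.14887293067436932)]) [0.4479 0.2593 0.118 ] [0.4488 0.2602 0.118 ]
(array([482.0208, 296.8295]), array([470, 285,  25,  25, 481], dtype=int32)) (array([262.2349, 138.1637]), array([250, 130,  25,  17, 281], dtype=int32))
cap top (array([ 0.4377, -0.2842,  0.0778]), [np.float64(1.9194754018191789), np.float64(1.9194754018190983)])
[0.0149 0.1786 0.3034]
```

```bash

python3 nudge.py '[[0,0,0,0.015,0.1786,0,0.06],[0,0,0,0.015,0.1786,0,0.06],[0,0,0,0.015,0.1786,0,0.06],[0,0,0,0.015,0.1786,0,0.06],[0,0,0,0.015,0.1786,0,0.06]]' | head -2
python3 nudge.py '[[0,0,0,0,0,0,0.06],[0,0,0,0,0,0,0.06],[0,0,0,0,0,0,0.06]]'
python3 - <<'E'
from station import bot, eyes, state
import numpy as np,cv2
np.set_printoptions(precision=4,suppress=True)
s=state();print(s["tool_rot"].T@(np.array([.4479,.2598,.1165])-s["tcp_pos"]),s["joint_positions"])
c=eyes.capture("wrist");np.savez("w2.npz",p=s["tcp_pos"],Rt=s["tool_rot"],**c);cv2.imwrite("pics/w2.png",c["color"])
E
```

```text
clock: 12.7
tcp_pos: [0.4487, 0.2605, 0.4195]
clock: 12.95
tcp_pos: [0.4492, 0.2561, 0.4197]
tool_rot: [[-0.993, 0.118, -0.0], [0.118, 0.993, -0.0], [0.0, -0.001, -1.0]]
contact_force: [-0.6, -0.1, 0.2]
opening: 0.0601
gripper_force: 0.0
[0.0017 0.0037 0.3032] [ 16.6883  16.3023  85.7163  -0.0245  77.9985 -66.5171]
```

View pics/w2.png

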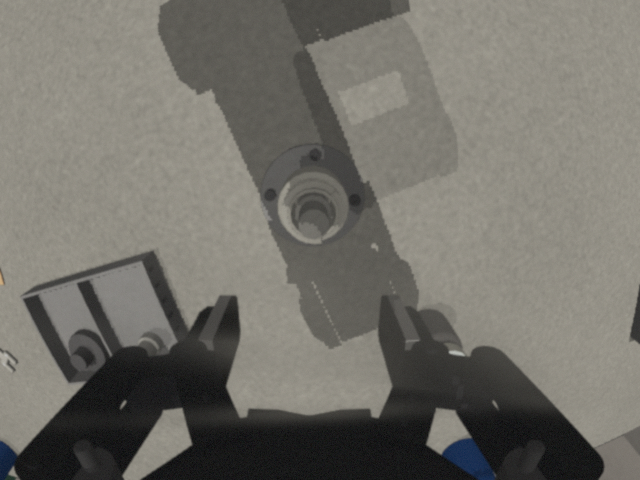

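The wrist view shows the punch head at about (315,223) and the fingers symmetric about x≈309. I'll cross-check the head position, then move in.

```bash
python3 - <<'E'
from h import *
w=W("w2.npz");print(w.plane((315,223),.118),w.p)
T=V("top3.npz");S=V("scene3.npz");print(tri(w.ray((315,223)),T.ray((201.4,282.4)),S.ray((445.6,259.2))))
E
python3 nudge.py '[[0,0,0,0.002,0.0035,0.03,0.06],[0,0,0,0.002,0.0035,0.07,0.06],[0,0,0,0.002,0.0035,0.11,0.06],[0,0,0,0.002,0.0035,0.14,0.06],[0,0,0,0.002,0.0035,0.155,0.06]]'
python3 nudge.py '[[0,0,0,0,0,0,0.04],[0,0,0,0,0,0,0.02],[0,0,0,0,0,0,0.01],[0,0,0,0,0,0,0.01],[0,0,0,0,0,0,0.01]]' 80
python3 nudge.py '[[0,0,0,0,0,0,0.01],[0,0,0,0,0,0,0.01]]'
```

```text
[0.44694664 0.26056875 0.118     ] [0.44923461 0.25605444 0.41973726]
(array([0.44769251, 0.26008398, 0.11601963]), [np.float64(0.4942523797810235), np.float64(0.4064169237825246), np.float64(0.26024296283922793)])
clock: 13.42
tcp_pos: [0.4468, 0.2595, 0.2614]
tool_rot: [[-0.993, 0.119, -0.005], [0.119, 0.993, -0.002], [0.005, -0.002, -1.0]]
contact_force: [-0.4, 0.3, -0.7]
opening: 0.0596
gripper_force: 0.0
clock: 13.83
tcp_pos: [0.4477, 0.2609, 0.2667]
tool_rot: [[-0.993, 0.117, 0.003], [0.117, 0.993, 0.0], [-0.003, 0.0, -1.0]]
contact_force: [-1.3, -4.0, 7.4]
opening: 0.021
gripper_force: 78.1
clock: 14.0
tcp_pos: [0.4477, 0.261, 0.2666]
tool_rot: [[-0.993, 0.117, 0.003], [0.117, 0.993, -0.0], [-0.003, 0.0, -1.0]]
contact_force: [-1.4, -3.9, 7.0]
opening: 0.0213
gripper_force: 78.1
```

```bash

python3 nudge.py '[[0,0,0,0,0,-0.01,0.01],[0,0,0,0,0,-0.025,0.01],[0,0,0,0,0,-0.04,0.01],[0,0,0,0,0,-0.055,0.01],[0,0,0,0,0,-0.07,0.01]]'
python3 nudge.py '[[0,0,0,0,0,-0.02,0.01],[0,0,0,0,0,-0.04,0.01],[0,0,0,0,0,-0.06,0.01],[0,0,0,0,0,-0.07,0.01],[0,0,0,0,0,-0.07,0.01]]'
python3 - <<'E'
from station import bot, eyes, state
import numpy as np
np.set_printoptions(precision=4,suppress=True)
s=state();print(s["joint_positions"],s["tool_rot"].T@(np.array([.535,.018,0])-s["tcp_pos"]))
E
```

```text
clock: 14.42
tcp_pos: [0.447, 0.2612, 0.3363]
tool_rot: [[-0.993, 0.117, 0.0], [0.117, 0.993, 0.0], [-0.0, 0.0, -1.0]]
contact_force: [-0.1, -0.0, -3.8]
opening: 0.0208
gripper_force: 78.7
clock: 14.83
tcp_pos: [0.4471, 0.2613, 0.4073]
tool_rot: [[-0.993, 0.117, 0.004], [0.117, 0.993, 0.002], [-0.004, 0.002, -1.0]]
contact_force: [0.9, 0.9, -3.7]
opening: 0.021
gripper_force: 78.8
[ 17.3204  16.8686  86.8442   0.0151  76.0292 -65.9868] [-0.114  -0.2322  0.4073]
```

```bash

python3 nudge.py '[[0,0,0,-0.015,-0.03,0,0.01],[0,0,0,-0.031,-0.063,0,0.01],[0,0,0,-0.048,-0.097,0,0.01],[0,0,0,-0.064,-0.13,0,0.01],[0,0,0,-0.08,-0.163,0,0.01]]' | head -2
python3 nudge.py '[[0,0,0,-0.012,-0.026,0,0.01],[0,0,0,-0.024,-0.049,0,0.01],[0,0,0,-0.034,-0.069,0,0.01],[0,0,0,-0.034,-0.069,0,0.01],[0,0,0,-0.034,-0.069,0,0.01]]' | head -2
python3 nudge.py '[[0,0,0,0,0,0.025,0.01],[0,0,0,0,0,0.055,0.01],[0,0,0,0,0,0.085,0.01],[0,0,0,0,0,0.11,0.01],[0,0,0,0,0,0.12,0.01]]' | head -2
python3 nudge.py '[[0,0,0,0,0,0,0.01],[0,0,0,0,0,0,0.01]]'
python3 - <<'E'
from station import bot, eyes, state
import numpy as np,cv2
d=eyes.capture("scene");np.savez("scene4.npz",**d);w=eyes.capture("wrist")["color"]
k=lambda I,u,v:cv2.resize(I[v:v+150,u:u+200],None,fx=2.5,fy=2.5,interpolation=2)
o=np.vstack([k(d["color"],200,160)[:375],np.zeros((5,500,3),np.uint8)]);cv2.imwrite("pics/c4.png",np.hstack([o,cv2.resize(w,(300,225))[:, :].copy() if 0 else cv2.copyMakeBorder(cv2.resize(w,(300,225)),0,155,0,0,0)]))
E
```

```text
clock: 15.25
tcp_pos: [0.5078, 0.0883, 0.4037]
clock: 15.67
tcp_pos: [0.5335, 0.0167, 0.4035]
clock: 16.08
tcp_pos: [0.5322, 0.0187, 0.2811]
clock: 16.25
tcp_pos: [0.5335, 0.018, 0.2855]
tool_rot: [[-0.993, 0.116, 0.0], [0.116, 0.993, 0.0], [-0.0, 0.0, -1.0]]
contact_force: [1.8, 0.2, -3.0]
opening: 0.0207
gripper_force: 79.2
```

View pics/c4.png

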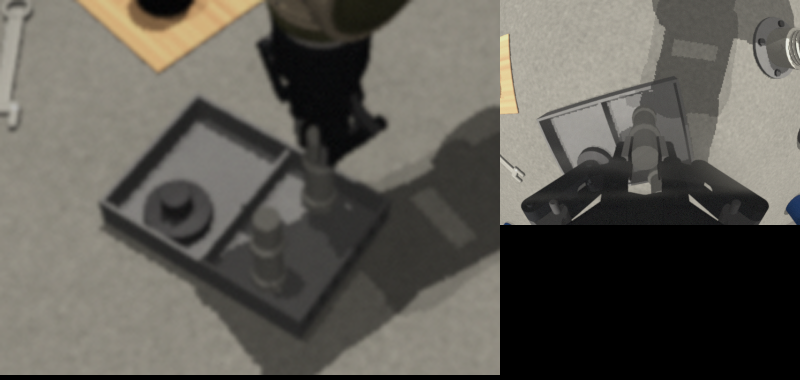

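The punch hangs upright at about (318,180) in the crop, inside the twin's compartment and well clear of the twin at (268,245). I'll lower it until it touches.

```bash

python3 nudge.py '[[0,0,0,0,0,0.008,0.01],[0,0,0,0,0,0.016,0.01],[0,0,0,0,0,0.022,0.01],[0,0,0,0,0,0.025,0.01],[0,0,0,0,0,0.025,0.01]]' | grep -E 'tcp|contact'
python3 nudge.py '[[0,0,0,0,0,0.001,0.01],[0,0,0,0,0,0.002,0.01],[0,0,0,0,0,0.002,0.01]]' | grep -E 'tcp|contact'
python3 nudge.py '[[0,0,0,0,0,0.001,0.01],[0,0,0,0,0,0.001,0.01]]' | grep -E 'tcp|contact'
```

```text
tcp_pos: [0.5332, 0.0175, 0.2588]
contact_force: [0.7, 0.6, -3.1]
tcp_pos: [0.5334, 0.0175, 0.2578]
contact_force: [-0.2, -0.2, -4.5]
tcp_pos: [0.5334, 0.0175, 0.2568]
contact_force: [0.7, -0.1, -3.5]
```

```bash

python3 nudge.py '[[0,0,0,0,0,0.0007,0.01],[0,0,0,0,0,0.0007,0.01]]' | grep -E 'tcp|contact'
python3 nudge.py '[[0,0,0,0,0,0.0007,0.01],[0,0,0,0,0,0.0007,0.01]]' | grep -E 'tcp|contact'
```

```text
tcp_pos: [0.5336, 0.0175, 0.2567]
contact_force: [-1.8, -0.4, 2.8]
tcp_pos: [0.5337, 0.0175, 0.2567]
contact_force: [-2.1, 0.1, 8.7]
```

```bash

python3 nudge.py '[[0,0,0,0,0,-0.0008,0.01],[0,0,0,0,0,-0.0008,0.03],[0,0,0,0,0,-0.0008,0.06],[0,0,0,0,0,-0.0008,0.06],[0,0,0,0,0,-0.0008,0.06]]'
python3 nudge.py '[[0,0,0,0,0,-0.01,0.06],[0,0,0,0,0,-0.04,0.06],[0,0,0,0,0,-0.08,0.06],[0,0,0,0,0,-0.11,0.06],[0,0,0,0,0,-0.13,0.06]]'
python3 nudge.py '[[0,0,0,0.04,0,0,0.06],[0,0,0,0.08,0,0,0.06],[0,0,0,0.12,0,0,0.06],[0,0,0,0.12,0,0,0.06],[0,0,0,0.12,0,0,0.06]]'
python3 - <<'E'
from station import bot, eyes, state
import numpy as np,cv2
d=eyes.capture("scene")["color"];c=eyes.capture("top")["color"]
k=lambda I,u,v:cv2.resize(I[v:v+150,u:u+160],None,fx=2.5,fy=2.5,interpolation=2)
cv2.imwrite("pics/c5.png",np.hstack([k(d,220,150),k(c,275,170)]))
E
```

```text
clock: 17.93
tcp_pos: [0.5334, 0.0175, 0.2562]
tool_rot: [[-0.993, 0.117, 0.0], [0.117, 0.993, -0.0], [-0.0, -0.0, -1.0]]
contact_force: [0.4, -0.1, 0.2]
opening: 0.06
gripper_force: 0.0
clock: 18.35
tcp_pos: [0.5333, 0.0176, 0.3904]
tool_rot: [[-0.993, 0.117, 0.005], [0.117, 0.993, -0.001], [-0.005, -0.0, -1.0]]
contact_force: [-0.8, -0.5, -0.1]
opening: 0.06
gripper_force: 0.0
clock: 18.77
tcp_pos: [0.4129, 0.0318, 0.3873]
tool_rot: [[-0.993, 0.117, 0.002], [0.117, 0.993, -0.0], [-0.002, -0.0, -1.0]]
contact_force: [-0.1, 0.5, 1.0]
opening: 0.0602
gripper_force: 0.0
```

View pics/c5.png

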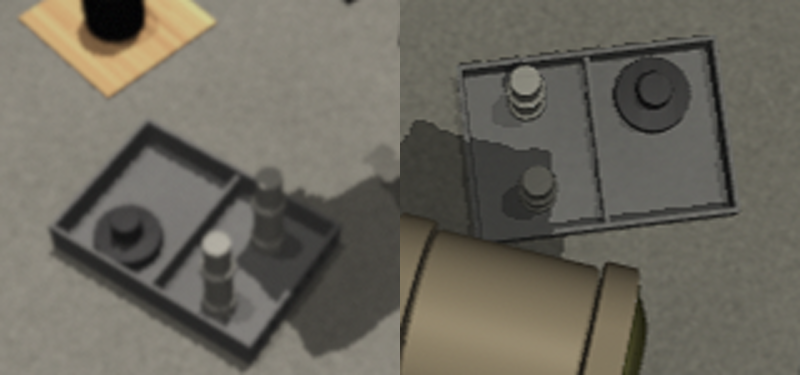

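Both punches stand upright in the same compartment, at about (268,210) and (217,275) in the left crop. The roll hasn't moved and the cap is on the board, so I'm handing in.

```bash
python3 -c "
from station import bot, eyes, state
print(bot.job_done())"
```

```text
the job is handed in; nothing more can be done
None
```

I handed the job in at about 19 s on the robot's clock: the cap stands open side down near the middle of the board, and the punch stands upright in the twin's compartment, released. The final pictures show the twin upright and the roll in place; the hand-in printed no verdict.

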